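# Pack the sharpening kit and the soldering kit

## Robot

A 6-joint arm with a two-finger parallel gripper is mounted at the origin on a cart in front of the work surface, level with it; the furniture and walls round the work are solid. World frame = base frame: x ahead of the robot, y to its left, z up, the work surface at z = 0. Lengths are in mm, angles in rad, forces in N, time in s.
With the tool pointing down it reaches from about 300 to 750 mm from the base axis. Payload 8.5 kg.
Tool frame: the origin (TCP) lies on the centre line of the jaws, within the pads' length; the fingertips stand tip_reach ahead of it and the grasp point (between the pads) is the TCP (tip_reach is the distance from the TCP to the fingertips, in mm); z points along the fingers, y is the line along which they close (so a half turn about z gives the same grasp; the last joint's range is limited). The gripper opens to 85 mm and grips with 20 to 120 N. Pads are 22 mm wide; open, the fingers measure 114 mm over their backs; the gripper's body (76 mm by 85 mm) begins 54 mm behind the grasp point. The pads swing forward as they close: fully open they stand 13 mm farther back than shut.
Start: joints at [0.982, 0.381, 1.297, -0, 1.464, -0.215], TCP at [200.826, 512.005, 250.322] pointing down, gripper open.
Joint ranges: [-3.11, 3.11], [-0.89, 2.33], [0.22, 2.48], [-1.42, 4.56], [0.17, 2.85], [-2.88, 2.88]. Speed limits (rad/s): [2.39, 2.39, 3.14, 3.14, 3.14, 3.14].

## Interface

Orientations are given as a 3x3 rotation matrix whose columns are the frame's x, y, z axes.
In Python, from station import move_pose, move_straight, move_joints, command_gripper, hold, inverse_kinematics, snapshot, camera_model, IKError, close_job, boxes_of, cut_out, place_of, current_clock, current_q, current_dq, current_effort, current_tool_pos, current_ee_rot, current_contact_force, current_ft_torque, current_gripper_width, current_grip_force, tip_reach gives the robot as it stands. Calls block until the motion is done:
- move_pose(position, orientation): joint-space move of the TCP to a pose.
- move_straight(position, rate=150, attitude=None): straight line of the TCP; attitude=None keeps the orientation; rate is the mean speed in mm/s.
- move_joints(angles): joint-space move.
- command_gripper(opening): opening from 0.0 (shut) to 1.0 (fully open); the grip force is fixed at half the most; returns when the fingers have stopped.
- hold(seconds).
- inverse_kinematics(position, orientation): joint angles nearest the present ones, or None.
- snapshot(name): name is "scene" or "top" or "wrist"; returns the picture (420x560x3 uint8, blue, green, red); there is no depth.
- camera_model(name): a dict with "fx", "fy", "cx", "cy" (pixels), "position" and "rotation" of the camera in the world; the wrist camera has in their place "hand_eye" (4x4, takes a point from camera to tool coordinates, whose origin is the TCP and whose axes are the flange's). Camera axes: x right, y up, looking along -z (the intrinsics and any distortion apply to the point x, -y, -z); pixel columns grow to the right and rows downward; lengths in mm; the calibration is good to about 2 mm. A picture is of the moment at which its call begins: read the wrist's pose just before it. camera_model takes no time and is no camera call.
A pose or a line that the arm cannot do raises IKError and nothing moves.
- close_job(): hands the job in; it is judged then, once.
Trained networks look in the newest picture that a camera, given by its name, has taken for a name from the list of things; names that differ only in an ending like _2 or _b are one class to them, and where a whole thing is asked for, a point or a joint stands for the part that bears it (a point fixed in the world has none). Each returns a list of dicts, best first, with "conf" (0 to 1); they miss things now and then, are a little off and sometimes report something else, mostly with a low value. They report only what shows in the picture. A call takes as long as a camera call. They do not tell look-alikes from the thing itself.
- boxes_of(camera, thing): "xyz" ([x, y, z] in mm, in world coordinates, good to about 4 mm: the middle of the surface that is visible of it).
- cut_out(camera, thing): "region" (420x560 bool, what is visible of it).
- place_of(camera, thing): "xyz" ([x, y, z] in mm, in world coordinates, good to about 4 mm: a listed point, or the origin of a listed thing).
Readings, each from a call of its own:
- current_clock(): time.
- current_q(): joint angles.
- current_dq(): joint speeds.
- current_effort(): joint torques, N m.
- current_tool_pos(): TCP position.
- current_ee_rot(): TCP orientation.
- current_contact_force(): force on the tool from outside, world axes, zero at the start.
- current_ft_torque(): the same for the moment, N m.
- current_gripper_width(): opening from 0.0 (shut) to 1.0 (fully open).
- current_grip_force(): force on a finger pad.
Only numpy, scipy, OpenCV 4.12 (cv2) and the standard library are available. Lean on these libraries where they do the work, as an engineer would, in place of code of your own. Each camera call takes 0.05 s, during which the arm holds its last target. There are 200 camera calls.

## Task

Make up the two kits in their fitted foam trays: the oil stone, the graver and the oil dropper bottle belong in the sharpening tray (long wide pocket, graver-shaped pocket, small round well), the flux pot and the tweezers in the soldering tray (large round well, long narrow pocket). Each thing must sit fully down in the cut-out made for it, the graver with its handle in the wide end, the bottle and the pot standing upright; never tip the bottle over. Leave the hammer, the caliper and the little white bowl where they lie.

Things in the scene. Friction and masses are not known exactly. Their poses are not given: they have to be found in the camera images.
- oil_stone: dark grey sharpening stone, a plain bar 38 (x) x 125 (y) x 21 (z) mm, 0.32 kg. Origin: centre of the underside, y along its length. Its pocket is as good either way round.
- graver: engraver's tool lying flat, 21 x 112 x 21 mm: turned brown wooden handle at the +y end (y = +21 to +55 mm, 20 mm wide, 21 mm high), thin steel blade (4 mm wide, up to 12 mm high) from y = +15 to the tip at y = -51 mm. Origin: centre of the whole outline, at the underside. Grip it across x on the handle, about y = +36 mm.
- tweezers: bright steel tweezers lying flat, 13 (x) x 128 (y) x 9 (z) mm. Origin: centre of the underside, y along their length. May be gripped across x at mid length; their pocket is as good either way round.
- dropper: small brown glass oil bottle with black rubber dropper top, standing, 33 mm diameter, 102 mm high (straight body up to 60 mm, then shoulder and dropper). Origin: centre of the underside, z up. Grip its body at about 40 mm height.
- flux_pot: short round pot with screwed-on lid, standing, 58 mm diameter, 50 mm high. Origin: centre of the underside, z up. Grip it at about 32 mm height.
- sharpening_tray: fixed wood-framed foam tray 131 (x) x 217 (y) mm; foam top 12, frame 13, pocket floors 4 mm above worktop. Origin: centre of underside. Cut-outs in its frame, mm: stone 54x137, centre (-24.5, 27), long in y. Graver, seated origin at (33, 27), its +y along tray +y: handle end 37 wide, y 40 to 89, blade slot 18 wide, y -35 to 40. Dropper: round well, 47 dia, at (0, -72); fill last (tall).
- soldering_tray: fixed wood-framed foam tray 131 (x) x 166 (y) mm; foam top 12, frame 13 mm above worktop. Origin: centre of underside. Cut-outs in its frame, mm: flux pot, round well, 72 dia, at (-15.5, -34), floor at 4; tweezers 27x140, centre (39, 0), long in y, shallow: floor at 8; best filled before the pot. A small blue box (26x46, top at 18) is already packed, fixed, at (-16.5, 41).
- hammer: bystander: small hammer with wooden handle, 69 x 218 x 25 mm, lying front left; leave it. Origin: centre of the underside, y along its length.
- caliper: bystander: steel caliper, 62 x 200 x 12 mm, lying front right; leave it. Origin: centre of the underside, y along its length.
- white_bowl: bystander: small empty white bowl, 68 mm diameter, 20 mm high, behind the trays; leave it. Origin: centre of the underside.
Mind the look-alikes: they are no part of the job. Of the things that look like the flux_pot, the larger one is meant.

How it is judged (in metres and radians):
At the end, for the whole second after the job is handed in: Stone, graver and dropper in their cut-outs of the sharpening tray, pot and tweezers in theirs of the soldering tray: each within 12 mm of the middle along both tray axes, under 1.8 mm above the floor, tilt under 0.05 rad, at rest; graver handle in the wide end (x of oil_stone in the frame of sharpening_tray between -0.0365 and -0.0125 m and y of oil_stone in the frame of sharpening_tray between 0.015 and 0.039 m and z of each of oil_stone, graver, dropper in the frame of sharpening_tray below 0.0058 m and angle between each of oil_stone, graver, dropper, flux_pot, tweezers's own z axis and vertical below 0.05 rad and linear speed of each of oil_stone, graver, dropper, flux_pot, tweezers below 0.02 m/s and angular speed of each of oil_stone, graver, dropper, flux_pot, tweezers below 0.2 rad/s and x of graver in the frame of sharpening_tray between 0.021 and 0.045 m and y of graver in the frame of sharpening_tray between 0.015 and 0.039 m and x of sharpening_tray in the frame of graver below -0.01 m and x of dropper in the frame of sharpening_tray between -0.012 and 0.012 m and y of dropper in the frame of sharpening_tray between -0.084 and -0.06 m and x of flux_pot in the frame of soldering_tray between -0.0275 and -0.0035 m and y of flux_pot in the frame of soldering_tray between -0.046 and -0.022 m and z of flux_pot in the frame of soldering_tray below 0.0058 m and x of tweezers in the frame of soldering_tray between 0.027 and 0.051 m and y of tweezers in the frame of soldering_tray between -0.012 and 0.012 m and z of tweezers in the frame of soldering_tray below 0.0098 m); the robot touches nothing.
It fails at once if the hammer was moved more than 25 mm (distance of hammer from where it was at the start of the episode above 0.025 m).
It fails at once if the caliper was moved more than 25 mm (distance of caliper from where it was at the start of the episode above 0.025 m).
It fails at once if the white bowl was moved more than 25 mm (distance of white_bowl from where it was at the start of the episode above 0.025 m).
It fails at once if the dropper bottle was tipped over (angle between dropper's own z axis and vertical above 0.7 rad).
It also fails if it takes over 128 s, if anything falls off the work surface, if the arm or the gripper's body presses on something with over 40 N, if the wrist force passes 120 N, or if a joint passes its speed limit or range.

## Working session

There is one attempt and no reset: what is moved stays moved. The work goes in short steps, each a Python script; the robot and the scene stay as the last script left them, time stands still between calls to the robot, and variables do not carry over. Pictures are saved under pics/ and viewed, at most 14 in all, crops included, and the job is handed in when it is done.

```bash
ls; mkdir -p pics
python3 - <<'E'
from station import *
import cv2
for c in ["top","scene"]:
    im=snapshot(c); cv2.imwrite(f"pics/{c}0.png",im)
    m=camera_model(c); print(c,m)
for t in "oil_stone graver tweezers dropper flux_pot sharpening_tray soldering_tray hammer caliper white_bowl".split():
    for f in (place_of,boxes_of):
        print(t,f.__name__,[([round(v) for v in d["xyz"]],round(d["conf"],2)) for d in f("top",t)])
print(camera_model("wrist"),tip_reach if not callable(tip_reach) else tip_reach(),current_clock())
E
```

```text
pics
top {'fx': 454.4207963138271, 'fy': 454.4207963138271, 'cx': 274.2982676678737, 'cy': 210.47393074615613, 'position': array([ 363.85316638,   16.74461972, 1251.22698906]), 'rotation': array([[ 0.01341879,  0.99505224, -0.09844272],
       [-0.9998154 ,  0.01470628,  0.0123646 ],
       [ 0.01375115,  0.09825863,  0.9950659 ]])}
scene {'fx': 429.21063848399297, 'fy': 429.21063848399297, 'cx': 280.81674913388593, 'cy': 208.3794001209207, 'position': array([-216.38353472, -636.51261565,  756.63065962]), 'rotation': array([[ 0.71036653,  0.40538238, -0.57536468],
       [-0.70339495,  0.43769398, -0.56005315],
       [ 0.02479798,  0.80255162,  0.59606708]])}
oil_stone call [([559, -357, 3], 0.89), ([442, -121, 1], 0.54), ([324, -324, 1], 0.48), ([610, 309, 2], 0.18)]
oil_stone call [([554, -354, 22], 0.92)]
graver call [([592, -48, 2], 0.58)]
graver call [([598, -20, 15], 0.53)]
tweezers call [([440, -362, -2], 0.63)]
tweezers call [([441, -350, 9], 0.52)]
dropper call [([461, 353, 3], 0.75)]
dropper call [([557, -354, 20], 0.55), ([458, 343, 60], 0.52)]
flux_pot call [([605, 311, 
[... 324 characters left out ...]
]
hammer call [([345, 404, 3], 0.68)]
hammer call [([339, 388, 19], 0.95)]
caliper call [([324, -325, -1], 0.81)]
caliper call [([333, -289, 8], 0.64)]
white_bowl call [([561, -354, -1], 0.43)]
white_bowl call [([590, 142, 10], 0.59)]
{'fx': 309.44288204644613, 'fy': 309.44288204644613, 'cx': 280.418312009762, 'cy': 205.00817705651224, 'hand_eye': array([[-2.99599232e-04,  9.46330684e-01,  3.23199854e-01,
         8.36838973e+01],
       [ 9.99999780e-01,  4.74665488e-04, -4.62844733e-04,
         6.75219423e-01],
       [-5.91415990e-04,  3.23199645e-01, -9.46330619e-01,
        -1.22930889e+02],
       [ 0.00000000e+00,  0.00000000e+00,  0.00000000e+00,
         1.00000000e+00]])} 19.0 1.1
```

View pics/top0.png

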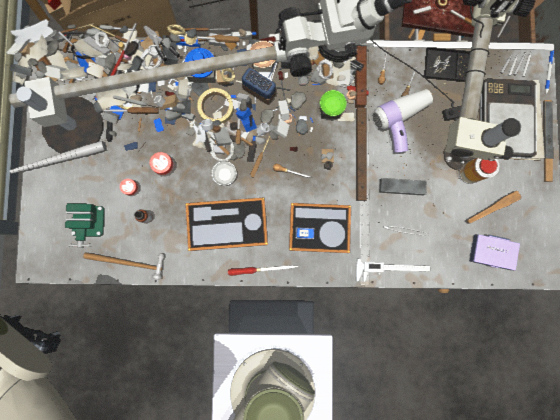

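View pics/scene0.png

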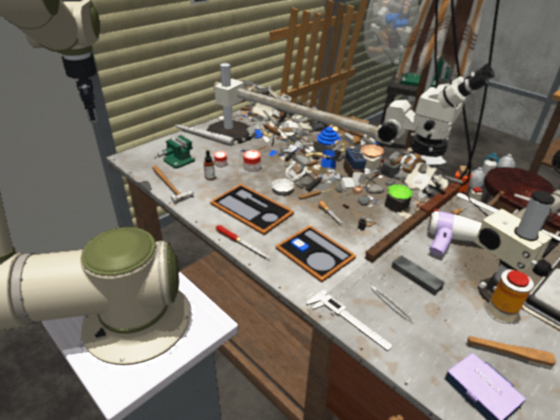

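```bash
cat > h.py <<'E'
from station import *
import numpy as np, cv2
from scipy.optimize import minimize
def R(a): return np.array([[np.cos(a),np.sin(a),0],[np.sin(a),-np.cos(a),0],[0,0,-1.]])
def box(x0,x1,y0,y1,z0,z1): return np.array([[x,y,z] for x in(x0,x1) for y in(y0,y1) for z in(z0,z1)],float)
def cyl(r,z0,z1):
    t=np.linspace(0,2*np.pi,40); return np.array([[r*np.cos(a),r*np.sin(a),z] for a in t for z in(z0,z1)])
M=dict(oil_stone=[box(-19,19,-62.5,62.5,0,21)],tweezers=[box(-6.5,6.5,-64,64,0,9)],
 graver=[box(-10,10,21,55,0,21),box(-2,2,-51,21,3,12)],dropper=[cyl(16.5,0,60),cyl(9,60,102)],flux_pot=[cyl(29,0,50)],
 sharpening_tray=[box(-65.5,65.5,-108.5,108.5,0,13)],soldering_tray=[box(-65.5,65.5,-83,83,0,13)])
def cam(c="wrist"):
    m=camera_model(c); K=np.array([[m["fx"],0,m["cx"]],[0,m["fy"],m["cy"]],[0,0,1]])
    if c!="wrist": return K,m["rotation"],m["position"]
    E=m["hand_eye"]; Rt=current_ee_rot(); return K,Rt@E[:3,:3],current_tool_pos()+Rt@E[:3,3]
def proj(P,C):
    K,Rc,p=C; q=(np.atleast_2d(P)-p)@Rc*[1,-1,-1]; q=q@K.T; return q[:,:2]/q[:,2:]
def put(P,v): c,s=np.cos(v[2]),np.sin(v[2]); return P@np.array([[c,s,0],[-s,c,0],[0,0,1]])+[v[0],v[1],0]
def render(t,v,C):
    im=np.zeros((420,560),np.uint8)
    for P in M[t]:
        h=cv2.convexHull(proj(put(P,v),C).astype(np.float32)); cv2.fillConvexPoly(im,np.round(h*16).astype(np.int32),1,cv2.LINE_AA,4)
    return im>0
def fit(t,mask,C,yaws=(0,),xy=None,z=10):
    K,Rc,p=C
    if xy is None:
        r,c=np.nonzero(mask); d=Rc@(np.linalg.inv(K)@[c.mean(),r.mean(),1]*[1,-1,-1]); xy=(p+d*(z-p[2])/d[2])[:2]
    def cost(v): a=render(t,v,C); return -(a&mask).sum()/(a|mask).sum()
    b=None
    for y in yaws:
        s=np.array([*xy,y]); sx=np.array([s,s+[9,0,0],s+[0,9,0],s+[0,0,.25]])
        for k in range(3):
            r=minimize(cost,sx[0],method="Nelder-Mead",options=dict(initial_simplex=sx,xatol=.05,fatol=1e-4)); sx=r.x+(sx-sx[0])*.5
        if b is None or r.fun<b.fun: b=r
    return b.x,-b.fun
def draw(im,t,v,C):
    for P in M[t]: cv2.polylines(im,[np.round(cv2.convexHull(proj(put(P,v),C).astype(np.float32))).astype(np.int32)],True,(0,255,255),1)
E
python3 - <<'E'
from h import *
print(current_ee_rot().round(2).tolist())
views=dict(L=((520,320,230),["flux_pot","dropper"]),S=((440,110,250),["sharpening_tray"]),G=((520,-30,250),["graver","soldering_tray"]),Rr=((480,-330,230),["oil_stone","tweezers"]))
out={}
for n,(p,ts) in views.items():
    for a in (np.pi,np.pi/2,-np.pi/2,0):
        try: move_pose(p,R(a)); break
        except IKError as e: print(n,a,e)
    C=cam(); im=snapshot("wrist"); vis=im.copy()
    for t in ts:
        for d in cut_out("wrist",t)[:3]:
            if d["conf"]<.3: continue
            m=d["region"]
            ys=[0] if t in("dropper","flux_pot") or "tray" in t else np.linspace(0,2*np.pi,8,endpoint=False) if t=="graver" else np.linspace(0,np.pi,6,endpoint=False)
            if "tray" in t: m=np.zeros(m.shape,np.uint8); cv2.fillPoly(m,[cv2.convexHull(np.argwhere(d["region"])[:,::-1].astype(np.int32))],1); m=m>0
            v,i=fit(t,m,C,ys); print(n,t,round(d["conf"],2),v.round(2).tolist(),round(i,3),m.sum()); draw(vis,t,v,C)
    cv2.imwrite(f"pics/w{n}.png",vis); out[n]=vis
cv2.imwrite("pics/w4.png",cv2.resize(np.vstack([np.hstack([out["L"],out["S"]]),np.hstack([out["G"],out["Rr"]])]),(800,600)))
print(current_q().round(2),current_clock())
E
```

```text
[[-0.93, 0.37, -0.0], [0.37, 0.93, 0.0], [0.0, 0.0, -1.0]]
L flux_pot 0.88 [544.23, 389.44, -0.07] 0.522 1548
L flux_pot 0.58 [605.11, 309.89, 0.36] 0.955 2661
L dropper 0.97 [461.93, 353.31, 0.45] 0.921 1085
S sharpening_tray 0.92 [446.64, 132.42, 0.09] 0.981 19543
G graver 0.75 [629.63, 327.44, 2.13] 0.55 1852
G graver 0.65 [431.25, -345.89, 2.86] 0.52 216
G graver 0.55 [593.9, -48.05, 5.99] 0.626 627
G soldering_tray 0.75 [439.73, -122.9, -0.03] 0.991 19306
Rr oil_stone 0.82 [556.94, -351.22, -0.06] 0.955 3717
Rr tweezers 0.72 [439.75, -332.82, -0.16] 0.198 317
[-0.8   0.45  1.24  0.    1.45 -2.38] 5.7833
```

View pics/w4.png

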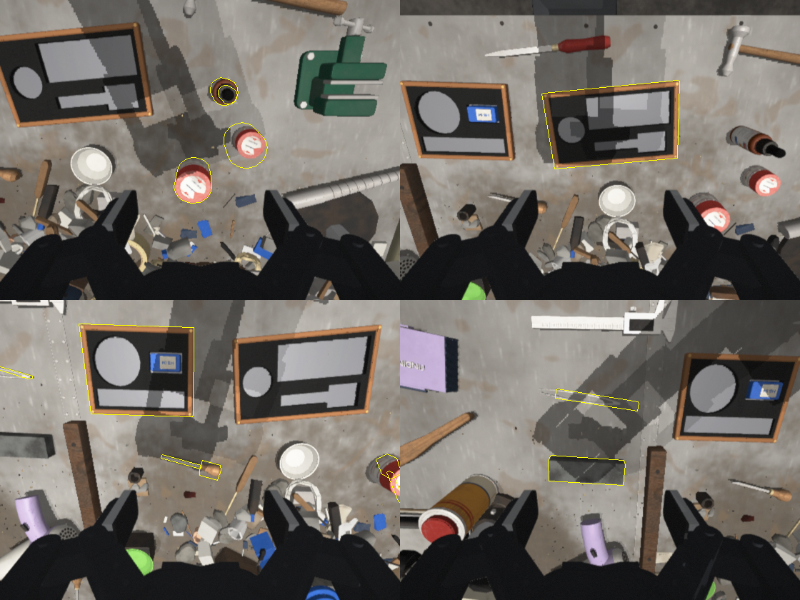

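Run:
```python
from h import *
tiles=[]
im=cv2.imread("pics/wL.png"); tiles.append(cv2.resize(im[155:305,210:410],(400,300)))
for t,p,ys in (("tweezers",(420,-345,130),(-.16,.1)),("graver",(570,-48,140),(-.29,))):
    move_pose(p,R(np.pi)); C=cam(); im=snapshot("wrist"); cv2.imwrite(f"pics/c_{t}.png",im)
    for d in cut_out("wrist",t)[:2]:
        v,i=fit(t,d["region"],C,ys,xy=None); print(t,round(d["conf"],2),v.round(2).tolist(),round(i,3),d["region"].sum())
        if d is not None: draw(im,t,v,C); np.save(f"c_{t}.npy",d["region"])
    tiles.append(cv2.resize(im[60:360,80:480],(400,300)))
cv2.imwrite("pics/c.png",np.vstack([np.hstack(tiles[:2]),np.hstack([tiles[2],tiles[0]*0])]))
print(current_clock())
```

```text
tweezers 0.86 [436.43, -355.29, -0.15] 0.465 1301
graver 0.86 [593.54, -48.17, -0.27] 0.638 1292
7.7833
```

View pics/c.png

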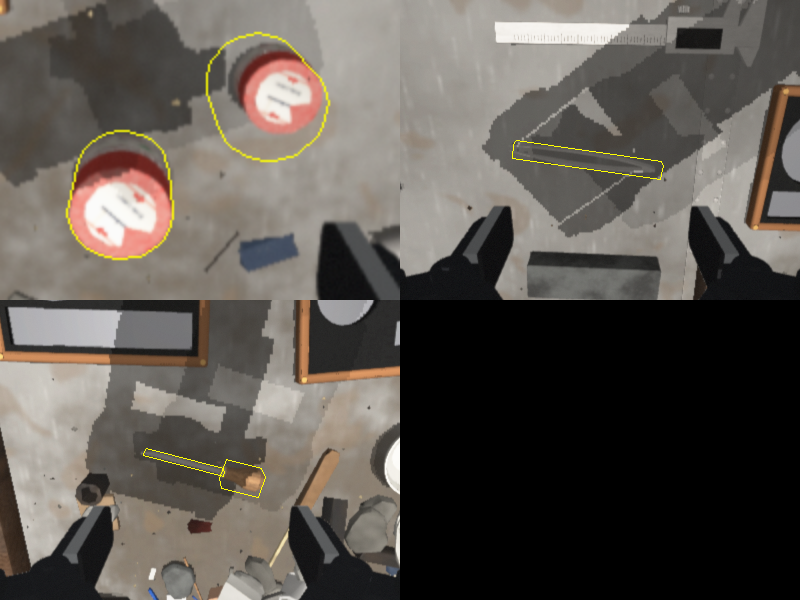

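The pots in wL are the large one at (270,255) and the small one at (350,200). The large one is the flux pot because it fits the 58 mm cylinder outline (IoU 0.955), and the crop confirms it. The graver (handle right, blade left) and the tweezers are well outlined. The red knife and the wooden stick aren't part of the job. I'll start with the tweezers.

```bash
cat > pp.py <<'E'
from h import *
SH=(446.6,132.4,.09); SO=(439.7,-122.9,-.03); H=np.pi/2
def tr(T,x,y): c,s=np.cos(T[2]),np.sin(T[2]); return T[0]+c*x-s*y, T[1]+s*x+c*y
def f(): return np.round(current_contact_force(),1).tolist()
def pick(x,y,a,z,w,dz=170):
    """w: approach opening in mm"""
    command_gripper(min(1,w/85)); move_pose((x,y,dz),R(a)); move_straight((x,y,z+30),250); move_straight((x,y,z),60)
    print("at grasp",f(),tip_reach() if callable(tip_reach) else tip_reach)
    command_gripper(0); print("gripped mm",round(current_gripper_width()*85,1),current_grip_force(),f())
    move_straight((x,y,dz),200); print("lifted mm",round(current_gripper_width()*85,1),f())
def place(x,y,a,z,w,dz=170):
    move_pose((x,y,dz),R(a)); move_straight((x,y,z+25),200); move_straight((x,y,z),40); print("down",f(),current_tool_pos().round(1))
    hold(.2); command_gripper(min(1,w/85)); print("open",f()); move_straight((x,y,z+50),120); move_straight((x,y,dz),300); print("t",current_clock())
E
python3 - <<'E'
from pp import *
pick(436.4,-355.3,H-.15,23.5,40)
place(*tr(SO,39,0),H-.03,32.3,26)
x,y=SO[:2]; move_pose((x-20,y,200),R(np.pi)); C=cam(); im=snapshot("wrist"); cv2.imwrite("pics/p1.png",im[0:300,100:460])
for d in cut_out("wrist","tweezers")[:1]: print(d["conf"],fit("tweezers",d["region"],C,(0,)))
print(tr(SO,39,0))
E
```

```text
at grasp [-0.7, 0.8, 0.4] 19.0
gripped mm 8.4 58.8864129781723 [-0.7, 0.0, 4.3]
lifted mm 8.2 [-0.7, -0.2, -0.1]
down [0.0, -0.9, -0.4] [ 478.7 -124.    32.1]
open [0.8, 0.6, -0.2]
t 16.0667
0.95 (array([ 4.82610342e+02, -1.22430461e+02,  9.67165324e-03]), np.float64(0.5267804590935845))
(np.float64(478.6824513162105), np.float64(-124.06982450789734))
```

View pics/p1.png

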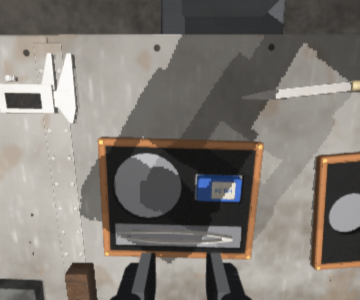

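Run:
```python
from pp import *
pick(605.1,309.9,np.pi,36,82)
place(*tr(SO,-15.5,-34),H-.03,40.6,74)
y=-.27; pick(593.5-36*np.sin(y),-48.2+36*np.cos(y),H+y,28.5,45)
place(*tr(SH,33,63),H+.09,33.2,34)
x,y=440,0; move_pose((x-40,y,230),R(np.pi)); C=cam(); im=snapshot("wrist")
for t,g in (("flux_pot",tr(SO,-15.5,-34)),("graver",tr(SH,33,27))):
    for d in cut_out("wrist",t)[:3]: print(t,d["conf"],fit(t,d["region"],C,(0,),xy=None)[0].round(2),np.round(g))
cv2.imwrite("pics/p2.png",im)
```

```text
at grasp [-0.2, 0.2, 0.8] 19.0
gripped mm 56.6 64.27414678037167 [-0.2, 0.6, 4.4]
lifted mm 56.4 [-0.5, -0.6, -1.9]
down [-2.4, 1.7, 8.4] [ 422.9 -156.2   40.8]
open [-0.5, -0.4, -0.7]
t 27.1083
at grasp [0.4, 0.5, 0.5] 19.0
gripped mm 18.2 59.49806749820709 [-0.0, 1.3, 5.0]
lifted mm 18.5 [-0.3, 0.1, -0.7]
down [-1.7, -0.2, 3.5] [473.5 198.1  33.1]
open [-0.3, -0.5, 0.0]
t 34.8417
flux_pot 0.86 [ 4.2472e+02 -1.5735e+02 -3.0000e-02] [ 423. -156.]
flux_pot 0.37 [4.0658e+02 1.8331e+02 8.0000e-02] [ 423. -156.]
graver 0.56 [4.8061e+02 1.6382e+02 8.0000e-02] [477. 162.]
graver 0.46 [ 3.4204e+02 -2.8128e+02  2.6000e-01] [477. 162.]
```

View pics/p2.png

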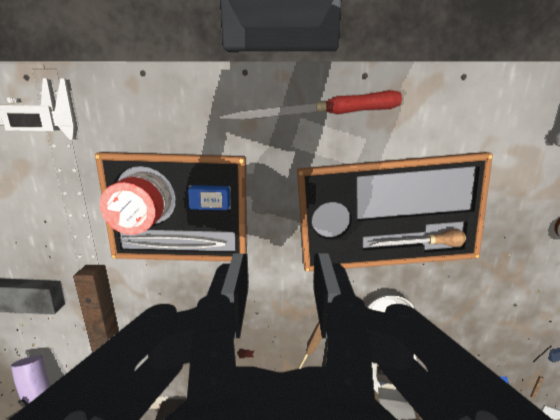

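Run:
```python
from pp import *
pick(556.9,-351.2,H-.06,27.5,62)
place(*tr(SH,-24.5,27),H+.09,32.1,50)
pick(461.9,353.3,H,53,60,190)
place(*tr(SH,0,-72),H,57.6,48,190)
for n,T,o in (("a",SH,-20),("b",SO,-20)):
    move_pose((T[0]+o-10,T[1],210),R(np.pi)); C=cam(); im=snapshot("wrist")
    for t,g,z in ((("oil_stone",tr(SH,-24.5,27),4),("graver",tr(SH,33,27),4),("dropper",tr(SH,0,-72),4),("sharpening_tray",SH[:2],0)) if n=="a" else (("flux_pot",tr(SO,-15.5,-34),4),("tweezers",tr(SO,39,0),8),("soldering_tray",SO[:2],0))):
        M[t]=[P+[0,0,z] for P in M[t]]
        for d in cut_out("wrist",t)[:1]:
            v,i=fit(t,d["region"],C,(.05,),xy=g); print(t,round(d["conf"],2),v.round(2),round(i,3),np.round(g,1))
            if t!="sharpening_tray" : draw(im,t,[*v],C)
    cv2.imwrite(f"pics/e{n}.png",im); 
a,b=[cv2.imread(f"pics/e{n}.png")[100:330,120:440] for n in "ab"]
cv2.imwrite("pics/e.png",cv2.resize(np.hstack([a,b]),(800,288),interpolation=cv2.INTER_CUBIC))
im=snapshot("scene"); cv2.imwrite("pics/es.png",cv2.resize(im[160:300,180:380],(800,560),interpolation=cv2.INTER_CUBIC)); print(current_clock())
```

```text
at grasp [0.1, 0.8, -0.1] 19.0
gripped mm 36.2 61.49873971939087 [-1.1, 0.3, 5.1]
lifted mm 35.9 [-0.0, -0.1, -3.4]
down [-2.8, -0.3, 4.8] [419.5 157.1  32.2]
open [-0.3, -0.1, 0.3]
t 45.8833
at grasp [0.2, 0.2, -0.6] 19.0
gripped mm 30.5 59.78543028880267 [-0.1, -0.7, 4.1]
lifted mm 30.3 [-0.2, 0.2, -0.7]
down [-2.5, -0.7, 3.0] [452.8  60.7  57.5]
open [-0.3, -0.3, 0.5]
t 53.5
oil_stone 0.76 [4.1970e+02 1.5689e+02 1.1000e-01] 0.966 [419.8 157.1]
graver 0.82 [4.7804e+02 1.6293e+02 9.0000e-02] 0.613 [477.  162.3]
dropper 0.8 [4.5265e+02 6.2020e+01 2.1000e-01] 0.862 [453.1  60.7]
sharpening_tray 0.87 [4.4764e+02 1.3318e+02 9.0000e-02] 0.663 [446.6 132.4]
flux_pot 0.72 [ 4.2286e+02 -1.5533e+02  2.1000e-01] 0.93 [ 423.2 -156.4]
tweezers 0.75 [ 4.7910e+02 -1.2311e+02 -2.0000e-02] 0.24 [ 478.7 -124.1]
soldering_tray 0.87 [ 4.4067e+02 -1.2393e+02 -3.0000e-02] 0.719 [ 439.7 -122.9]
56.2667
```

View pics/e.png

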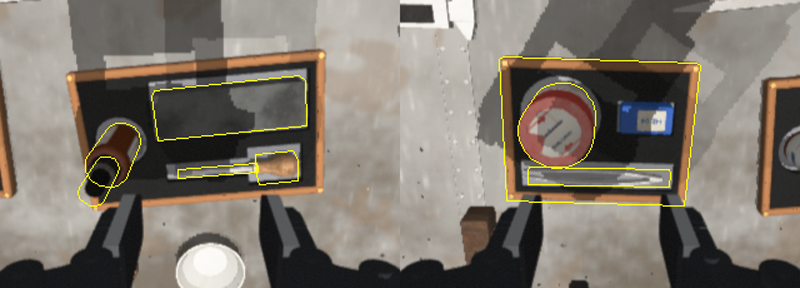

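View pics/es.png

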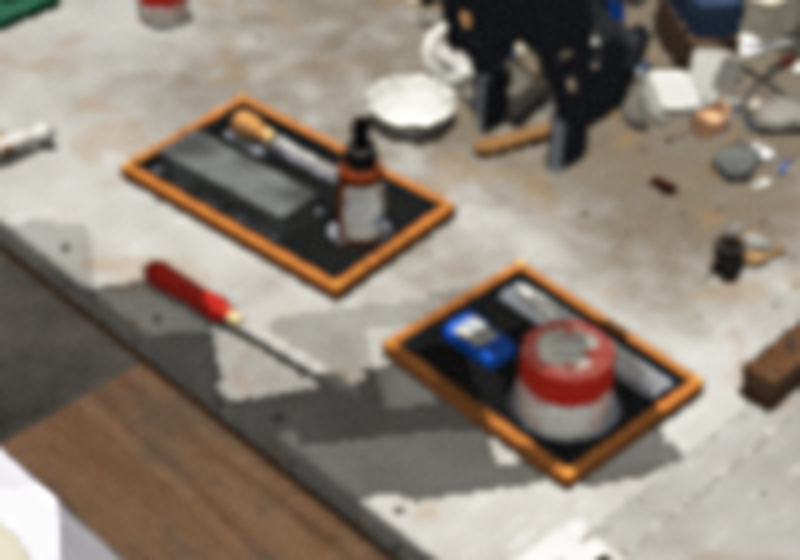

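The wrist view shows the stone, graver (handle in the wide end) and bottle within about 1.5 mm of their pocket centres, and the pot and tweezers likewise. Both round wells show floor around their items, and the scene view shows the bottle and pot upright. The gripper is clear, so I'm handing in.

```bash
python3 -c "
from station import *
print(close_job())"
```

```text
the job is handed in; nothing more can be done
None
```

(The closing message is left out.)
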